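# Lid on the vacuum jar, pump held on its valve

## Task

The garlic is to be kept under vacuum: put the lid fully home on the glass jar and let go of it, then take the white hand pump out of its dock and hold it upright with its rubber nozzle round the red valve in the middle of the lid, pressed down gently so that the sprung nozzle is pushed in about halfway. Finish while still holding the pump there like that, and leave the onion and the spice jars where they stand.

Things in the scene. Friction and masses are not known exactly. Their poses are not given: they have to be found in the camera images.
- jar: Clear glass storage jar, round, loose (about 0.75 kg), standing open on the worktop: 120 mm outside diameter, 90 mm tall, wall 4 mm, mouth 112 mm across. A garlic bulb (its tip 65 mm above the worktop) lies in it. Origin: centre of its underside; z up along its axis.
- jar_mouth (a point): Centre of the jar's mouth, level with the rim, 90 mm above the jar's underside.
- lid: Round blue-grey lid, 0.13 kg, right way up on the worktop. Black plug below, 98 mm wide at its foot, widening to 106, 10 deep: enters the mouth with 3 mm play all round. Blue-grey flange 121 wide, 10 to 15 mm above the underside, rests on the rim. Grey upright round grip 50 wide, 15 to 39 mm up: lift it by this. Origin: centre of the underside, z up; fully home it lies 80 mm above the jar's underside.
- valve (a point): The valve: centre of the flat top of the lid's grey grip, 39 mm above the lid's underside. Here a red rubber button 14 mm across stands 2.5 mm above that top.
- dock: Charging dock of the pump, fixed to the worktop: a round grey and white block 92 mm across, 35 mm high, with a round socket in its top. Origin: centre of its underside; z up.
- pump: Hand vacuum pump, loose (0.22 kg): white upright cylinder 48 mm wide, 158 tall (straight from 3 to 146), blue-grey ribbed sleeve, black nozzle below. Origin: centre of its lower face, z up to its top. Starts upright in the dock, lower face on a ledge 22 mm above the worktop, in a loose socket 13 deep; lift straight up 35 mm or more to clear it with the nozzle. Grip 30 to 50 below the top.
- nozzle_lip (a point): Centre of the open lower end of the nozzle, 18 mm below the pump's origin while it is not pressed. The nozzle is a rubber cup, 31 mm across outside and 24 mm inside, that fits over the red valve button and stands on the grey grip's flat top round it.
- pump_nozzle (a joint): How far the sprung nozzle is pushed up into the pump, in m: 0 free, 0.010 at the stop. The spring takes 1 N to start, then 0.5 N per mm: 3.5 N at half way (0.005), 6 N at the stop.
- onion_1: Red onion, 65 mm wide and 71 mm tall, standing loose between the dock and the cupboard on the right; leave it alone. Origin: its underside.
- spice_1: Glass spice jar with a black cap, 41 mm wide and 105 mm tall, loose at the back; leave it alone. Origin: its underside.
- spice_2: Second spice jar of the same size with a brown-black cap, loose at the back to the right of the first; leave it alone. Origin: its underside.
- upper_narrow: Fixed wall cupboard above the right of the worktop: an obstacle for wrist and arm. Its underside is 0.478 m above the worktop; its front is at x = 0.48, its left side at y = -0.21; it runs back to the wall and right to y = -0.62. Origin: in the middle of its underside.
Things that resemble listed ones, but are neither listed nor needed, are in the scene too. Leave any green look-alike of the lid alone.

How it is judged (in metres and radians):
On the way, in this order (a step that is already met when the one before it is completed fails the run):
1. the lid sits fully home on the jar and is let go (horizontal distance between lid and jar below 0.005 m and z of lid in the frame of jar between 0.077 and 0.083 m and angle between lid's own z axis and vertical below 0.05 rad and contact force between the fingers and lid below 0.1 N), for 0.2 s.
2. the pump is lifted clear of its dock (z of pump in the frame of dock above 0.055 m and contact force between the fingers and pump above 1 N), for 0.1 s.
At the end, for the whole second after the job is handed in: Lid fully home on the upright jar (5 mm off axis, 3 mm in height), untouched by the fingers; pump still gripped, at rest, upright within 6 degrees, nozzle round the valve (centres within 5 mm), pushed in 2 to 8.5 of its 10 mm, pressing on the lid with 1.2 to 8 N (horizontal distance between lid and jar below 0.005 m and z of lid in the frame of jar between 0.077 and 0.083 m and angle between jar's own z axis and vertical below 0.05 rad and height (world z) of jar below 0.01 m and contact force between the fingers and lid below 0.1 N and horizontal distance between nozzle_lip and valve below 0.005 m and distance between nozzle_lip and valve below 0.006 m and angle between pump's own z axis and vertical below 0.1 rad and height (world z) of pump above 0.12 m and value of joint pump_nozzle between 0.002 and 0.0085 m and contact force between pump and lid between 1.2 and 8 N and contact force between the fingers and pump above 1 N and linear speed of pump below 0.02 m/s); the arm keeps its last pose, push and grip.
It fails at once if the pump is rammed down on the lid (more than 20 N) (contact force between pump and lid above 20 N).
It fails at once if the onion or a spice jar is moved (distance of any of onion_1, spice_1, spice_2 from where it was at the start of the episode above 0.03 m).
It also fails if it takes over 54 s, if anything falls off the work surface, if the arm or the gripper's body presses on something with over 40 N, if the wrist force passes 120 N, or if a joint passes its speed limit or range.

## Robot

A 6-joint arm with a two-finger parallel gripper is mounted at the origin on a cart in front of the work surface, level with it; the furniture and walls round the work are solid. World frame = base frame: x ahead of the robot, y to its left, z up, the work surface at z = 0. Lengths are in mm, angles in rad, forces in N, time in s.
With the tool pointing down it reaches from about 225 to 875 mm from the base axis. Payload 3.4 kg.
Tool frame: the origin (TCP) lies midway between the tips of the shut fingers; the grasp point (between the pads) lies behind it (env.hold_point_z is the z of the grasp point in the tool frame, in mm); z points along the fingers, y is the line along which they close (so a half turn about z gives the same grasp; the last joint's range is limited). The gripper opens to 85 mm and grips with 20 to 120 N. Pads are 22 mm wide; open, the fingers measure 114 mm over their backs; the gripper's body (76 mm by 85 mm) begins 54 mm behind the grasp point. The pads swing forward as they close: fully open they stand 13 mm farther back than shut.
Start: joints at [-1.238, 0.276, 1.505, -0, 1.361, -0.121], TCP at [252.075, -516.837, 231.328] pointing down, gripper open.
Joint ranges: [-2.89, 2.89], [-0.75, 2.08], [0.22, 2.7], [-1.18, 4.32], [0.11, 2.71], [-2.7, 2.7]. Speed limits (rad/s): [2.57, 2.57, 3.14, 3.14, 3.14, 3.14].

## Interface

Orientations are given as a unit quaternion [x, y, z, w].
In Python, from workcell import env gives the robot as it stands.
- The arm moves only by the tool servo_tool, never from a script. Its argument "moves" is text: rows parted by semicolons, each of 5 numbers parted by spaces: the closure, from 0 (fully open) to 1 (shut), then the shift along the tool's x, y, z as a fraction of full scale, then the turn about the tool's z as a fraction of full scale. In form: hand x y z yaw; .... A call has 1 to 20 rows; each row is the pose to reach, as a shift and turn from the pose commanded when the call began, along the tool's axes at that moment; what a row does not reach only later rows make up. Full scale, the value 1, is 0.1 m for a shift and 90 degrees for a turn. A row lasts 1/12 s, in which the tool goes at most 41.7 mm and 7.16 degrees, less where a joint would pass 70% of its speed; a pose out of reach is approached as far as the arm can. A call with a number of a shift or a turn outside -1 to 1 is refused whole. A call with a gripper value outside its range is refused whole. The fingers move at their own pace and stop on an object; "newtons" is the grip in N (left out, the last holds). Time passes only in rows, so rows that repeat a pose let the fingers close. It gives the time, the measured TCP pose, the force, the opening and the grip force at its end, in the units of the state.
- env.get_state(): the state, without advancing time (a new reading comes with each control period).
- env.get_image(name): name is "scene" or "top"; returns the picture (480x640x3 uint8, red, green, blue); there is no depth.
- env.calibration(name): a dict with "fx", "fy", "cx", "cy" (pixels), "k1" (the pictures are not rectified: a ray, as slopes to the right and down, at radius r is drawn at 1 + k1 r^2 times it, then the intrinsics apply), "R" (3x3) and "t" (3): a world point X has camera coordinates R X + t. Camera axes: x right, y down, z forward; pixel columns grow to the right and rows downward; lengths in mm; the calibration is good to about 2 mm. A picture is of the moment at which its call begins. calibration takes no time and is no camera call.
- env.job_done(): hands the job in; it is judged then, once.
Trained networks look in the newest picture that a camera, given by its name, has taken for a name from the list of things; names that differ only in an ending like _2 or _b are one class to them, and where a whole thing is asked for, a point or a joint stands for the part that bears it (a point fixed in the world has none). Each returns a list of dicts, best first, with "score" (0 to 1); they miss things now and then, are a little off and sometimes report something else, mostly with a low value. They report only what shows in the picture. A call takes as long as a camera call. They do not tell look-alikes from the thing itself.
- env.look_for(camera, target): "point" ([x, y, z] in mm, in world coordinates, good to about 4 mm: the middle of the surface that is visible of it).
- env.cut_out(camera, target): "mask" (480x640 bool, what is visible of it).
- env.pinpoint(camera, target): "point" ([x, y, z] in mm, in world coordinates, good to about 4 mm: a listed point, or the origin of a listed thing).
The state is a dict: "clock": time; "joint_pos": joint angles; "joint_velocities": joint speeds; "joint_torque": joint torques, N m; "tool_pos": TCP position; "tcp_rot": TCP orientation; "force": force on the tool from outside, world axes, zero at the start; "moment": the same for the moment, N m; "gripper_width": finger opening in mm; "gripper_force": force on a finger pad.
Only numpy, scipy, OpenCV 4.12 (cv2) and the standard library are available. Lean on these libraries where they do the work, as an engineer would, in place of code of your own. Each camera call takes 0.05 s, during which the arm holds its last target. There are 200 camera calls.

## Working session

There is one attempt and no reset: what is moved stays moved. The work goes in short steps, Python scripts to look and compute and a tool call to move; the robot and the scene stay as the last step left them, time stands still between calls to the robot, and variables do not carry over. Pictures are saved under pics/ and viewed, at most 10 in all, crops included, and the job is handed in when it is done.

Besides the shell and the picture viewer there is one more tool, called in YAML: its name, and indented under it one key for each argument. servo_tool: Moves the arm, as the interface text tells. Shift numbers are shares of 0.1 m and turn numbers shares of 90 degrees, none past 1 either way. Its arguments: {"type":"object","properties":{"moves":{"type":"string"},"newtons":{"type":"number"}},"required":["moves"]}

```bash
mkdir -p pics
python3 - <<'E'
from workcell import env
import cv2,numpy as np
for c in("scene","top"):
    im=env.get_image(c); cv2.imwrite(f"pics/{c}0.png",im[:,:,::-1])
    k=env.calibration(c); R=np.array(k["R"]);print(c,k["fx"],k["k1"],(-R.T@np.array(k["t"])).round(),R.round(2).tolist())
    for t in("jar","jar_mouth","lid","valve","dock","pump","onion_1","spice_1"):
        print(t,[(round(d["score"],2),np.round(d["point"]).tolist()) for d in env.pinpoint(c,t)])
s=env.get_state();print(s["clock"],s["tcp_rot"],env.hold_point_z,s["gripper_width"])
E
```

```text
scene 530.4551644355817 -0.1452180677423544 [ 119.  459. 1160.] [[-0.86, -0.52, -0.01], [-0.39, 0.65, -0.65], [0.34, -0.55, -0.76]]
jar [(0.75, [458.0, 19.0, 0.0]), (0.68, [740.0, -202.0, 0.0])]
jar_mouth []
lid [(0.86, [440.0, -185.0, -3.0]), (0.71, [288.0, -269.0, -4.0])]
valve [(0.87, [286.0, -265.0, 39.0])]
dock [(0.78, [625.0, 14.0, 1.0])]
pump [(0.74, [624.0, 14.0, 23.0])]
onion_1 [(0.95, [637.0, -248.0, 1.0]), (0.53, [624.0, 12.0, 3.0])]
spice_1 [(0.88, [739.0, -148.0, 1.0]), (0.55, [740.0, -203.0, 1.0])]
top 486.6038169335047 -0.09308945978126607 [ 402. -183. 1359.] [[0.03, -1.0, -0.02], [-0.99, -0.03, -0.1], [0.1, 0.03, -0.99]]
jar [(0.64, [447.0, -183.0, 4.0])]
jar_mouth [(0.7, [456.0, 13.0, 93.0])]
lid [(0.7, [288.0, -266.0, 4.0]), (0.69, [443.0, -186.0, 1.0])]
valve [(0.84, [445.0, -183.0, 35.0]), (0.76, [288.0, -268.0, 43.0])]
dock [(0.89, [624.0, 15.0, -2.0])]
pump [(0.84, [624.0, 15.0, 22.0])]
onion_1 [(0.52, [622.0, 13.0, -2.0]), (0.41, [638.0, -245.0, -0.0])]
spice_1 [(0.81, [737.0, -152.0, 2.0]), (0.73, [740.0, -206.0, 1.0])]
0.9 [ 9.74365960e-01  2.24968819e-01 -7.94202046e-06  8.14944856e-05] -18.700000000000003 85.27359140228889
```

View pics/scene0.png

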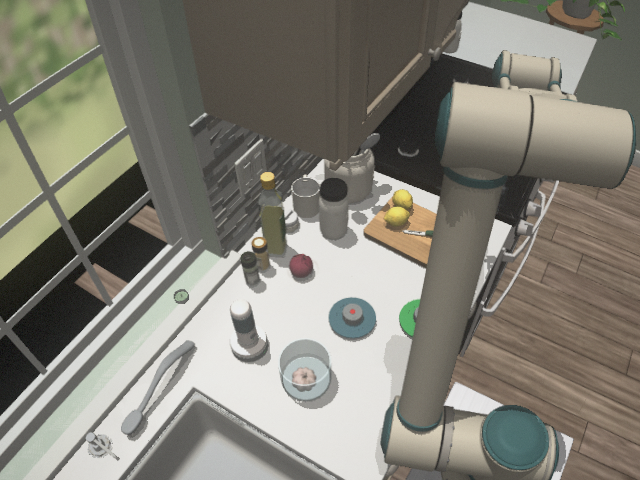

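View pics/top0.png

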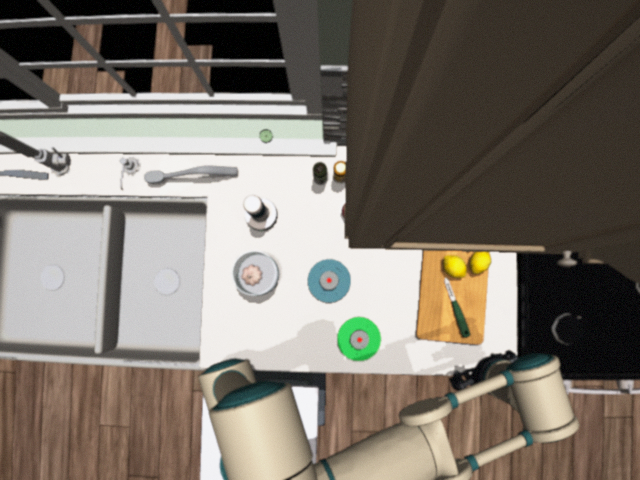

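Candidates for the lid are the blue one (scene 352,317; top 330,280) and the green look-alike (scene 415,318; top 359,340). I choose the blue one. The jar is at scene (305,371) and top (257,274); the canisters at the back are look-alikes of it. The pump and dock are at scene (247,330) and top (257,210).

```bash
cat > h.py <<'E'
from workcell import env
import cv2,numpy as np
from scipy.optimize import minimize
def proj(c,P):
    k=env.calibration(c);K=np.array([[k["fx"],0,k["cx"]],[0,k["fy"],k["cy"]],[0,0,1.]])
    return cv2.projectPoints(np.float64(P).reshape(-1,1,3),cv2.Rodrigues(np.float64(k["R"]))[0],np.float64(k["t"]),K,np.float64([k["k1"],0,0,0]))[0].reshape(-1,2)
def ray(c,uv,z):
    k=env.calibration(c);K=np.array([[k["fx"],0,k["cx"]],[0,k["fy"],k["cy"]],[0,0,1.]])
    n=cv2.undistortPoints(np.float64([[uv]]),K,np.float64([k["k1"],0,0,0]))[0,0]
    R=np.float64(k["R"]);d=R.T@[n[0],n[1],1];o=-R.T@np.float64(k["t"])
    return (o+d*(z-o[2])/d[2])[:2]
def sil(c,x,y,circ):  # union silhouette of coaxial circles (z,r), convex, x16 subpixel
    a=np.linspace(0,2*np.pi,60)
    P=np.concatenate([np.c_[x+r*np.cos(a),y+r*np.sin(a),a*0+z] for z,r in circ])
    m=np.zeros((480*3,640*3),np.uint8)
    cv2.fillConvexPoly(m,cv2.convexHull(np.float32((proj(c,P)+.5)*3-.5)).round().astype(np.int32),1);return cv2.resize(m.astype(np.float32),(640,480),interpolation=cv2.INTER_AREA)
def fit(c,mask,circ,x0):
    def f(p):
        s=sil(c,*p,circ);return -(np.minimum(s,mask).sum()/np.maximum(s,mask).sum())
    r=minimize(f,x0,method="Nelder-Mead",options=dict(initial_simplex=np.array(x0)+[[0,0],[6,0],[0,6]],xatol=.2,fatol=1e-4));return r.x.round(1),round(-r.fun,3)
JAR=[(0,60),(90,60)];LID=[(10,60.5),(15,60.5)];PUMP=[(25,24),(168,24),(180,18)]
def near(c,t,x0):
    u=proj(c,[*x0])[0]; ms=[d["mask"] for d in env.cut_out(c,t)]
    ms=[m for m in ms if np.linalg.norm(np.argwhere(m).mean(0)[::-1]-u)<25]
    return ms[0].astype(np.float32) if ms else None
def red(c,x0,z=41.5):
    im=env.get_image(c).astype(int);u=proj(c,[*x0,z])[0]
    m=(im[...,0]>120)&(im[...,0]-im[...,1]>60)&(im[...,0]-im[...,2]>60)
    p=np.argwhere(m)[:,::-1];p=p[np.linalg.norm(p-u,axis=1)<15]
    return len(p),ray(c,p.mean(0),z).round(1) if len(p) else None
E
python3 - <<'E'
from h import *
for c in("scene","top"):
    print(c,"red",red(c,(443,-185)))
    for t,C,x in(("jar",JAR,(457,16)),("lid",LID,(442,-185)),("pump",PUMP,(624,14))):
        m=near(c,t,(*x,np.mean([C[0][0],C[-1][0]])))
        print(t,None if m is None else (m.sum(),fit(c,m,C,x)))
im=env.get_image("scene");cv2.imwrite("pics/crop.png",cv2.resize(im[280:420,220:440,::-1],None,fx=3.5,fy=3.5))
E
```

```text
scene red (20, array([ 445.2, -181.4]))
jar (np.float32(2407.0), (array([458.7,  15.7]), np.float64(0.835)))
lid (np.float32(1500.0), (array([ 446.3, -182.7]), np.float64(0.938)))
pump (np.float32(934.0), (array([627.3,  13.1]), np.float64(0.931)))
top red (23, array([ 443.9, -181.4]))
jar (np.float32(1384.0), (array([456.9,  18.4]), np.float64(0.768)))
lid (np.float32(1502.0), (array([ 444.5, -181.2]), np.float64(0.973)))
pump (np.float32(428.0), (array([623.5,  14.9]), np.float64(0.864)))
```

View pics/crop.png

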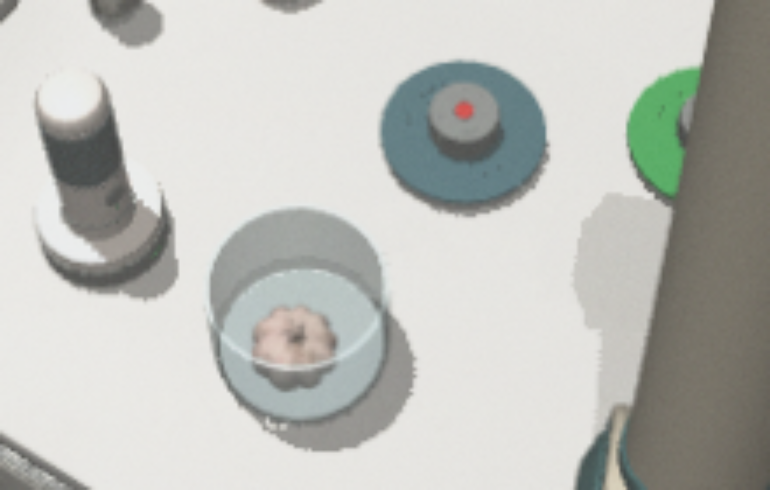

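The crop shows the blue lid with its red button at scene (352.6,311), the glass jar's rim centred near scene (305,363), and the green lid half hidden at the right. Both cameras put the lid at (444.8,-181.5). I move above it now.

servo_tool:
  moves: "0 0.3 -0.2 0 0;0 0.65 -0.45 0 0;0 1 -0.68 0 0;0 1 -0.68 0 0"
  newtons: 30

```text
clock: 1.68
tool_pos: [314.5, -405.4, 231.4]
tcp_rot: [0.974, 0.227, 0.002, -0.002]
force: [0.3, -0.1, 0.0]
gripper_width: 85.4
gripper_force: 0.0
```

servo_tool:
  moves: "0 0.3 -0.2 0 0;0 0.65 -0.45 0 0;0 1 -0.68 0 0;0 1 -0.68 0 0"

```text
clock: 2.02
tool_pos: [374.6, -300.8, 231.5]
tcp_rot: [0.974, 0.228, 0.002, -0.002]
force: [-0.2, 0.4, -0.0]
gripper_width: 85.6
gripper_force: 0.0
```

servo_tool:
  moves: "0 0.3 -0.2 0.3 0;0 0.65 -0.45 0.6 0;0 1 -0.68 1 0;0 1 -0.68 1 0"

```text
clock: 2.35
tool_pos: [432.4, -200.1, 130.0]
tcp_rot: [0.974, 0.225, -0.0, -0.0]
force: [-0.1, -0.3, 0.1]
gripper_width: 85.6
gripper_force: 0.0
```

Run:
```python
from h import *
s=env.get_state();print(s["clock"],s["tool_pos"],s["tcp_rot"],s["joint_pos"])
out=[]
for c in("scene","top"):
    im=env.get_image(c)[:,:,::-1].copy();u=proj(c,(457.5,17,45))[0].astype(int)
    b=cv2.resize(im[u[1]-45:u[1]+45,u[0]-45:u[0]+45],None,fx=4,fy=4,interpolation=cv2.INTER_CUBIC);a=np.linspace(0,6.3,90)
    for z,r,col in((90,60,(0,0,255)),(0,60,(0,160,0)),(90,56,(255,0,0))):
        p=proj(c,np.c_[457.5+r*np.cos(a),17+r*np.sin(a),a*0+z])
        cv2.polylines(b,[np.int32((p-(u-45)+.5)*4)],True,col,1)
    out.append(b)
    print(c,u, ray(c,(305.1,362.6),90) if c=="scene" else "", red(c,(444.8,-181.5)))
cv2.imwrite("pics/jar.png",np.hstack(out))
```

```text
2.35 [ 432.44747124 -200.138109    129.990053  ] [ 9.74300748e-01  2.25250844e-01 -3.36276134e-05 -3.28002205e-04] [-5.79923943e-01  2.13104319e-01  1.86615582e+00  4.63635389e-04
  1.06285290e+00  5.36245770e-01]
scene [304 370] [453.73720025  18.25307238] (17, array([ 444.8, -181.4]))
top [255 272]  (0, None)
```

View pics/jar.png

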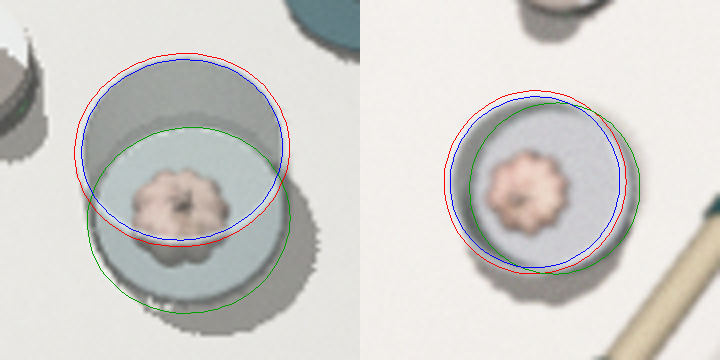

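The overlay shows the model jar at (457,17) matching the rim and the base to about 2-3 mm in both views (scene 304,370; top 255,272). I use (456.5,16.5). Next I go down on the lid's grip.

servo_tool:
  moves: "0 0.19 -0.11 0 0;0 0.19 -0.11 0.3 0;0 0.19 -0.11 0.6 0;0 0.19 -0.11 0.9 0;0 0.19 -0.11 0.9 0;0 0.19 -0.11 0.9 0"

```text
clock: 3.05
tool_pos: [444.2, -185.0, 41.5]
tcp_rot: [0.975, 0.224, -0.001, -0.0]
force: [0.1, -0.8, -0.4]
gripper_width: 85.5
gripper_force: 0.0
```

servo_tool:
  moves: "0 0.02 -0.03 0.1 0;0 0.02 -0.03 0.2 0;0 0.02 -0.03 0.24 0;0 0.02 -0.03 0.24 0;0.3 0.02 -0.03 0.24 0;0.5 0.02 -0.03 0.24 0;0.7 0.02 -0.03 0.24 0;0.7 0.02 -0.03 0.24 0;0.7 0.02 -0.03 0.24 0;0.7 0.02 -0.03 0.24 0;0.7 0.02 -0.03 0.24 0"

```text
clock: 3.97
tool_pos: [445.7, -180.8, 18.4]
tcp_rot: [0.974, 0.225, 0.001, 0.001]
force: [-1.5, -1.0, 5.1]
gripper_width: 48.0
gripper_force: 30.2
```

servo_tool:
  moves: "0.7 0 0 -0.05 0;0.7 0 0 -0.2 0;0.7 0 0 -0.5 0;0.7 0 0 -0.8 0;0.7 0 0 -1 0;0.7 0 0 -1 0;0.7 0 0 -1 0"

```text
clock: 4.55
tool_pos: [445.5, -180.4, 118.4]
tcp_rot: [0.974, 0.225, 0.001, 0.001]
force: [0.4, 0.1, -2.0]
gripper_width: 47.6
gripper_force: 31.5
```

servo_tool:
  moves: "0.7 0 0 -0.2 0;0.7 0 0 -0.4 0;0.7 0 0 -0.5 0;0.7 0 0 -0.5 0;0.7 0 0 -0.5 0"

```text
clock: 4.97
tool_pos: [444.6, -179.9, 166.4]
tcp_rot: [0.974, 0.225, -0.0, -0.0]
force: [-0.4, -0.0, -2.2]
gripper_width: 47.8
gripper_force: 31.6
```

Run:
```python
from h import *
s=env.get_state();print(s["clock"],s["tool_pos"],s["tcp_rot"],s["force"],s["gripper_width"],s["gripper_force"])
x0=(445,-181.5)
for c in("scene","top"):
    L=[(z+150,r) for z,r in LID];m=near(c,"lid",(*x0,163))
    print(c,None if m is None else (m.sum(),fit(c,m,L,x0)))
cv2.imwrite("pics/lift.png",env.get_image("scene")[200:440,200:520,::-1])
```

```text
4.9667 [ 444.61158714 -179.94992407  166.42678203] [ 9.74373055e-01  2.24937374e-01 -4.31127279e-04 -3.76276954e-04] [-0.37619598 -0.01413746 -2.20417857] 47.826567541874034 31.562376022338867
scene None
top (np.float32(53.0), (array([ 445.9, -177.1]), np.float64(0.027)))
```

View pics/lift.png

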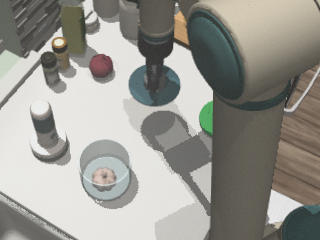

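The lid is held level (scene about 353,285) with the jar clear. I carry it across.

servo_tool:
  moves: "0.7 0.1 -0.18 0 0;0.7 0.25 -0.45 0 0;0.7 0.4 -0.75 0 0;0.7 0.49 -0.88 0 0;0.7 0.49 -0.88 0 0"

```text
clock: 5.53
tool_pos: [449.4, -76.4, 166.1]
tcp_rot: [0.974, 0.226, -0.001, -0.002]
force: [-0.5, -0.7, -2.0]
gripper_width: 47.6
gripper_force: 31.7
```

servo_tool:
  moves: "0.7 0.1 -0.18 0 0;0.7 0.25 -0.45 0 0;0.7 0.4 -0.7 0 0;0.7 0.48 -0.84 0 0;0.7 0.48 -0.84 0 0;0.7 0.48 -0.84 0 0;0.7 0.48 -0.84 0 0"

```text
clock: 6.12
tool_pos: [456.7, 15.9, 166.8]
tcp_rot: [0.974, 0.225, -0.001, 0.0]
force: [0.0, -0.4, -1.7]
gripper_width: 48.0
gripper_force: 31.7
```

Run:
```python
from h import *
s=env.get_state();print(s["clock"],s["tool_pos"],s["tcp_rot"],s["force"])
T=s["tool_pos"];x0=(T[0],T[1]);zl=T[2]-18.4
for c in("scene","top"):
    for t in("lid","jar"):
        ms=[(d["score"],d["mask"].astype(np.float32)) for d in env.cut_out(c,t)]
        for sc,m in ms:
            p=np.argwhere(m).mean(0)[::-1]
            if np.linalg.norm(p-proj(c,(*x0,90))[0])<60:
                print(c,t,round(sc,2),m.sum(),p.round(),fit(c,m,[(z+zl,r) for z,r in LID] if t=="lid" else JAR,x0))
    im=env.get_image(c)[:,:,::-1].copy();u=proj(c,(*x0,90))[0].astype(int);b=cv2.resize(im[u[1]-50:u[1]+50,u[0]-50:u[0]+50],None,fx=4,fy=4,interpolation=cv2.INTER_CUBIC)
    a=np.linspace(0,6.3,90)
    for X,Y,z,r,col in((456.5,16.5,90,60,(0,0,255)),(456.5,16.5,0,60,(0,160,0)),(x0[0],x0[1],zl+15,60.5,(255,0,0))):
        cv2.polylines(b,[np.int32((proj(c,np.c_[X+r*np.cos(a),Y+r*np.sin(a),a*0+z])-(u-50)+.5)*4)],True,col,1)
    globals()["o_"+c]=b
cv2.imwrite("pics/over.png",np.hstack([o_scene,o_top]))
```

```text
6.1167 [456.71831825  15.94677582 166.79046819] [ 9.74373681e-01  2.24934384e-01 -5.38936128e-04  4.02596722e-04] [ 0.00919593 -0.40300825 -1.71087656]
scene jar 0.9 2427.0 [305. 368.] (array([458.3,  15.2]), np.float64(0.842))
top jar 0.92 1398.0 [256. 272.] (array([457. ,  17.5]), np.float64(0.776))
```

View pics/over.png

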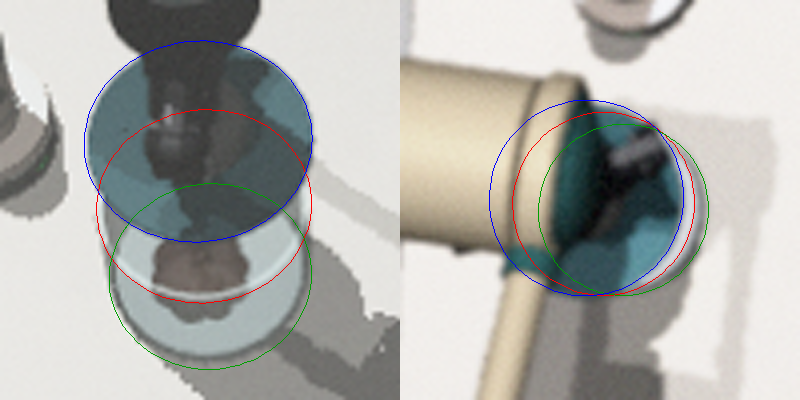

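The overlay shows the held lid exactly on its model (scene centre about 305,335), and the jar's rim and base are concentric with theirs. I lower the lid.

servo_tool:
  moves: "0.7 0 0 0.15 0;0.7 0 0 0.35 0;0.7 0 0 0.5 0;0.7 0 0 0.56 0;0.7 0 0 0.6 0;0.7 0 0 0.62 0;0.7 0 0 0.64 0;0.7 0 0 0.64 0;0.7 0 0 0.64 0"

```text
clock: 7.17
tool_pos: [457.3, 16.9, 103.8]
tcp_rot: [0.974, 0.225, 0.001, 0.0]
force: [0.2, -0.1, -1.1]
gripper_width: 47.6
gripper_force: 31.7
```

servo_tool:
  moves: "0.7 0 0 0.01 0;0.7 0 0 0.02 0;0.7 0 0 0.03 0;0.7 0 0 0.04 0;0.7 0 0 0.05 0;0.7 0 0 0.05 0"

```text
clock: 7.67
tool_pos: [456.9, 16.9, 98.5]
tcp_rot: [0.974, 0.225, 0.0, 0.0]
force: [-0.6, 0.3, 1.4]
gripper_width: 47.8
gripper_force: 31.9
```

Contact has begun with little side force. I press slightly more, then release and rise.

servo_tool:
  moves: "0.7 0 0 0.01 0;0.7 0 0 0.01 0;0.7 0 0 0.01 0"

```text
clock: 7.92
tool_pos: [456.9, 17.0, 98.4]
tcp_rot: [0.974, 0.225, 0.0, 0.0]
force: [-2.0, 0.4, 8.7]
gripper_width: 48.1
gripper_force: 32.6
```

servo_tool:
  moves: "0.5 0 0 -0.01 0;0.3 0 0 -0.02 0;0 0 0 -0.03 0;0 0 0 -0.04 0;0 0 0 -0.04 0;0 0 0 -0.04 0;0 0 0 -0.04 0;0 0 0 -0.3 0;0 0 0 -0.7 0;0 0 0 -1 0;0 0 0 -1 0"

```text
clock: 8.83
tool_pos: [461.0, 16.5, 203.1]
tcp_rot: [0.974, 0.225, 0.006, 0.002]
force: [0.4, -0.1, 0.5]
gripper_width: 85.3
gripper_force: 0.0
```

servo_tool:
  moves: "0 0.2 0.1 -0.2 0;0 0.4 0.2 -0.4 0;0 0.6 0.3 -0.4 0;0 0.8 0.4 -0.4 0;0 0.8 0.4 -0.4 0"

```text
clock: 9.25
tool_pos: [550.5, 15.7, 236.8]
tcp_rot: [0.974, 0.225, 0.002, 0.001]
force: [0.7, -0.5, -0.0]
gripper_width: 85.5
gripper_force: 0.0
```

Run:
```python
from h import *
s=env.get_state();print(s["clock"],s["tool_pos"],s["tcp_rot"],s["force"],s["gripper_width"])
x0=(457,17)
for c in("scene","top"):
    print(c,red(c,x0,121.5))
    m=near(c,"lid",(*x0,95));print(None if m is None else (m.sum(),fit(c,m,[(z+80,r) for z,r in LID],x0)))
    m=near(c,"pump",(624,14,100));print(None if m is None else (m.sum(),fit(c,m,PUMP,(624,14))))
    print([ (round(d["score"],2),np.round(d["point"],1)) for t in("pump","dock") for d in env.pinpoint(c,t)])
    cv2.imwrite(f"pics/set_{c}.png",env.get_image(c)[:,:,::-1])
a=cv2.imread("pics/set_scene.png")[280:420,200:400];b=cv2.imread("pics/set_top.png")[170:310,180:380]
cv2.imwrite("pics/set.png",cv2.resize(np.hstack([a,b]),None,fx=2,fy=2))
```

```text
9.25 [550.53643353  15.71361517 236.79147696] [9.74379050e-01 2.24904000e-01 1.82566567e-03 5.69240477e-04] [ 0.70217044 -0.46910396 -0.01314575] 85.49684323481
scene (3, array([454.3,  20.7]))
None
(np.float32(855.0), (array([626.7,  13.3]), np.float64(0.854)))
[(0.94, array([622.8,  14. ,  22.1])), (0.74, array([621. ,  16.9,   1.3]))]
top (17, array([454.9,  17.4]))
(np.float32(1720.0), (array([455.1,  17.8]), np.float64(0.972)))
(np.float32(202.0), (array([625.4,  11.5]), np.float64(0.412)))
[(0.77, array([625.7,  12.8,  19.6])), (0.66, array([624. ,  16.2,   1.5]))]
```

View pics/set.png

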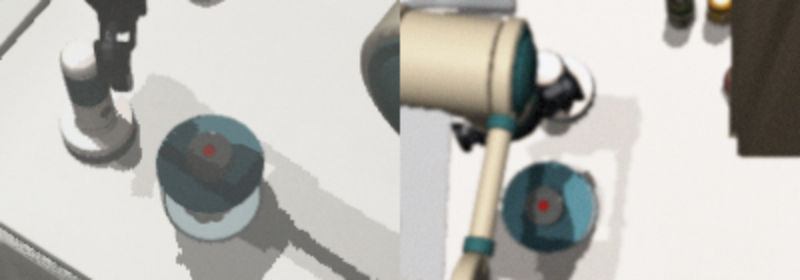

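The lid is seated: red button at top (316,273), flange flat on the rim in both views. Next I go over the pump.

servo_tool:
  moves: "0 0.2 0.1 0 0;0 0.4 0.2 0 0;0 0.6 0.3 0 0;0 0.66 0.34 0 0;0 0.66 0.34 0 0;0 0.66 0.34 0 0;0 0.66 0.34 0 0"

```text
clock: 10.43
tool_pos: [619.1, 14.5, 237.2]
tcp_rot: [0.974, 0.225, -0.001, -0.0]
force: [-1.1, 0.4, 0.7]
gripper_width: 85.7
gripper_force: 0.0
```

Run:
```python
from h import *
s=env.get_state();print(s["clock"],s["tool_pos"],s["tcp_rot"])
for c in("scene","top"):
    print(c,red(c,(456,17),121.5))
    m=near(c,"lid",(456,17,95));print(None if m is None else (m.sum(),fit(c,m,[(z+80,r) for z,r in LID],(456,17))))
```

```text
10.4333 [619.13788691  14.5052611  237.17243506] [ 9.74367574e-01  2.24960404e-01 -7.83008872e-04 -1.83616180e-04]
scene (15, array([454.2,  17.4]))
(np.float32(2068.0), (array([457. ,  15.3]), np.float64(0.961)))
top (18, array([452.8,  17. ]))
(np.float32(1678.0), (array([456.1,  18.3]), np.float64(0.96)))
```

servo_tool:
  moves: "0 0.05 0.03 0 0;0 0.05 0.03 0.1 0;0 0.05 0.03 0.35 0;0 0.05 0.03 0.65 0;0 0.05 0.03 0.9 0;0 0.05 0.03 1 0;0 0.05 0.03 1 0;0 0.05 0.03 1 0"

```text
clock: 11.3
tool_pos: [626.5, 13.9, 137.2]
tcp_rot: [0.974, 0.225, -0.0, -0.0]
force: [0.2, 1.0, -1.0]
gripper_width: 85.5
gripper_force: 0.0
```

servo_tool:
  moves: "0 0 0 0.1 0;0 0 0 0.18 0;0 0 0 0.18 0;0.2 0 0 0.18 0;0.3 0 0 0.18 0;0.4 0 0 0.18 0;0.5 0 0 0.18 0;0.7 0 0 0.18 0;0.7 0 0 0.18 0;0.7 0 0 0.18 0;0.7 0 0 0.18 0;0.7 0 0 0.18 0"
  newtons: 40

```text
clock: 12.3
tool_pos: [626.6, 14.0, 120.0]
tcp_rot: [0.974, 0.225, 0.001, 0.0]
force: [-0.9, 0.3, 5.3]
gripper_width: 47.1
gripper_force: 41.2
```

servo_tool:
  moves: "0.7 0 0 -0.05 0;0.7 0 0 -0.2 0;0.7 0 0 -0.4 0;0.7 0 0 -0.6 0;0.7 0 0 -0.8 0;0.7 0 0 -1 0;0.7 0 0 -1 0"

```text
clock: 12.88
tool_pos: [628.3, 13.6, 222.9]
tcp_rot: [0.974, 0.225, 0.003, 0.001]
force: [0.4, 0.8, -0.9]
gripper_width: 47.0
gripper_force: 42.1
```

servo_tool:
  moves: "0.7 0 0 -0.2 0;0.7 0 0 -0.4 0;0.7 0 0 -0.6 0;0.7 0 0 -0.6 0;0.7 0 0 -0.6 0"

```text
clock: 13.3
tool_pos: [626.3, 13.9, 278.5]
tcp_rot: [0.974, 0.225, -0.0, 0.0]
force: [-1.2, 0.7, -2.7]
gripper_width: 46.8
gripper_force: 42.2
```

Run:
```python
from h import *
s=env.get_state();print(s["clock"],s["tool_pos"],s["tcp_rot"],s["force"],s["gripper_width"])
for c in("scene","top"):
    for t in("pump","nozzle_lip","valve"): print(c,t,[(round(d["score"],2),np.round(d["point"],1)) for _ in range(2) for d in env.pinpoint(c,t)])
```

```text
13.3 [626.29682246  13.86648154 278.45353119] [ 9.74370663e-01  2.24948447e-01 -4.56652182e-05  7.81711233e-05] [-1.16027962  0.6658758  -2.71729908] 46.79303127288134
scene pump [(0.68, array([624.5,  11.6,  21. ])), (0.68, array([624.5,  11.6,  21. ]))]
scene nozzle_lip []
scene valve [(0.61, array([452.4,  16.9, 118.6])), (0.61, array([452.4,  16.9, 118.6]))]
top pump [(0.69, array([625.8,  11.8,  20.4])), (0.69, array([625.8,  11.8,  20.4]))]
top nozzle_lip []
top valve [(0.67, array([ 287.4, -265.9,   41.1])), (0.66, array([455.3,  16. , 117.9])), (0.67, array([ 287.4, -265.9,   41.1])), (0.66, array([455.3,  16. , 117.9]))]
```

servo_tool:
  moves: "0.7 -0.1 -0.05 0 0;0.7 -0.3 -0.15 0 0;0.7 -0.5 -0.25 0 0;0.7 -0.7 -0.35 0 0;0.7 -0.76 -0.39 0 0;0.7 -0.76 -0.39 0 0"

```text
clock: 14.4
tool_pos: [539.2, 16.0, 280.0]
tcp_rot: [0.974, 0.225, 0.0, 0.0]
force: [0.8, -1.0, -2.2]
gripper_width: 47.0
gripper_force: 42.1
```

servo_tool:
  moves: "0.7 -0.1 -0.05 0 0;0.7 -0.3 -0.15 0 0;0.7 -0.5 -0.25 0 0;0.7 -0.7 -0.35 0 0;0.7 -0.76 -0.39 0 0;0.7 -0.76 -0.39 0 0;0.7 -0.76 -0.39 0 0"

```text
clock: 14.98
tool_pos: [456.7, 17.3, 279.7]
tcp_rot: [0.974, 0.225, 0.001, 0.0]
force: [0.4, -0.2, -2.7]
gripper_width: 46.7
gripper_force: 42.1
```

Run:
```python
from h import *
s=env.get_state();print(s["clock"],s["tool_pos"],s["tcp_rot"],s["force"],s["gripper_width"])
o=[]
for c in("scene","top"):
    im=env.get_image(c)
    for t in("pump","nozzle_lip","valve","jar","lid"): print(c,t,[(round(d["score"],2),np.round(d["point"],1)) for d in env.pinpoint(c,t)])
    u=proj(c,(456,17,150))[0].astype(int);b=cv2.resize(im[u[1]-50:u[1]+50,u[0]-50:u[0]+50,::-1],None,fx=4,fy=4,interpolation=cv2.INTER_CUBIC)
    T=s["tool_pos"];zp=T[2]-98;a=np.linspace(0,6.3,60)
    for X,Y,z,r,col in((T[0],T[1],zp+3,24,(0,0,255)),(T[0],T[1],zp-18,15.5,(0,0,255)),(T[0],T[1],zp+146,24,(0,0,255)),(455.5,17,95,60.5,(255,0,0)),(455.5,17,119,25,(255,0,0))):
        cv2.polylines(b,[np.int32((proj(c,np.c_[X+r*np.cos(a),Y+r*np.sin(a),a*0+z])-(u-50)+.5)*4)],True,col,1)
    o.append(b)
cv2.imwrite("pics/pl.png",np.hstack(o))
```

```text
14.9833 [456.73989858  17.31418139 279.72272476] [9.74371992e-01 2.24938721e-01 1.26685613e-03 4.33595656e-04] [ 0.44963566 -0.19675905 -2.6592322 ] 46.74839495513157
scene pump [(0.78, array([452.7,  17.8, 179.1]))]
scene nozzle_lip [(0.65, array([453. ,  18.1, 122.1]))]
scene valve [(0.97, array([452.4,  16.1, 117.7])), (0.91, array([ 288.2, -267.4,   38.5])), (0.6, array([ 7.391e+02, -2.029e+02, -5.000e-01]))]
scene jar [(0.66, array([455.4,  16.8,   1.7])), (0.4, array([ 740.2, -202.4,    1.6]))]
scene lid [(0.91, array([453.7,  13.3,  77.8])), (0.63, array([ 289.2, -268. ,   -3.5]))]
top pump [(0.66, array([457.4,  18.3, 180.7]))]
top nozzle_lip []
top valve [(0.94, array([452.4,  19.8, 116.7])), (0.62, array([ 285.4, -267. ,   40.8]))]
top jar []
top lid [(0.9, array([ 285.9, -265.7,    3. ])), (0.87, array([457.9,  14.3,  83. ]))]
```

View pics/pl.png

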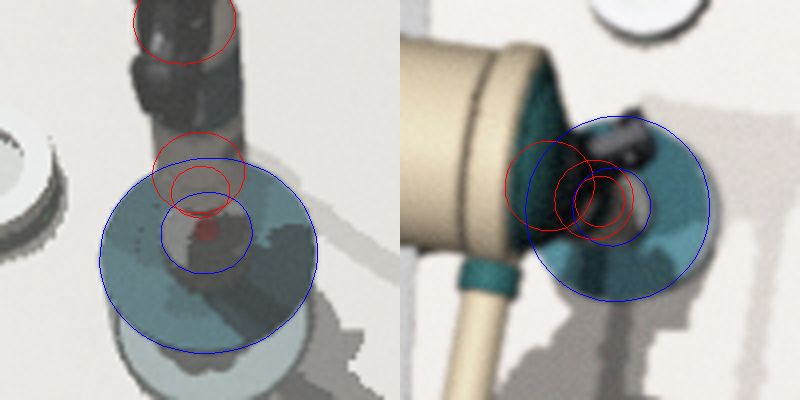

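The picture shows the pump upright above the grip, its lower end at scene (200,190 in the crop) and the red button at (206,229), almost in line. I lower to about 10 mm above and compare again.

servo_tool:
  moves: "0.7 0 0 0.05 0;0.7 0 0 0.15 0;0.7 0 0 0.25 0;0.7 0 0 0.3 0;0.7 0 0 0.32 0;0.7 0 0 0.32 0;0.7 0 0 0.32 0"

```text
clock: 16.17
tool_pos: [455.5, 17.4, 247.2]
tcp_rot: [0.974, 0.225, -0.0, 0.0]
force: [0.1, 0.5, -1.7]
gripper_width: 47.0
gripper_force: 42.1
```

Run:
```python
from h import *
s=env.get_state();T=s["tool_pos"];print(s["clock"],T,s["force"])
D=[];V=[]
for c in("scene","top"):
    im=env.get_image(c)
    for t in("pump","nozzle_lip","valve"): print(c,t,[(round(d["score"],2),np.round(d["point"],1)) for d in env.pinpoint(c,t)])
    for d in env.cut_out(c,"pump")[:1]:
        m=d["mask"].astype(np.float32);zp=T[2]-98;print("pumpfit",m.sum(),fit(c,m,[(zp,22),(zp+3,24),(zp+146,24),(zp+158,18)],T[:2]))
    print("red",red(c,(455,17),121.5))
im=env.get_image("scene");u=proj("scene",(456,17,125))[0].astype(int);print(u)
cv2.imwrite("pics/n.png",cv2.resize(im[u[1]-35:u[1]+35,u[0]-35:u[0]+35,::-1],None,fx=8,fy=8,interpolation=cv2.INTER_CUBIC))
for p in((456,17,119),(T[0],T[1],T[2]-116),(T[0],T[1],T[2]-98)):print((proj("scene",p)[0]-u+35.5)*8)
```

```text
16.1667 [455.53292549  17.40027706 247.17969675] [ 0.14051656  0.5365825  -1.67996336]
scene pump [(0.86, array([453. ,  16.8, 147.1]))]
scene nozzle_lip []
scene valve [(0.81, array([456. ,  15.3, 116.5])), (0.64, array([ 288.6, -267.1,   39.7]))]
pumpfit 556.0 (array([452.8,  17.2]), np.float64(0.439))
red (0, None)
top pump [(0.45, array([456.1,  16. , 150.8]))]
top nozzle_lip []
top valve [(0.97, array([456.5,  16.7, 116.2])), (0.57, array([ 290.7, -267. ,   43.5]))]
pumpfit 122.0 (array([442. , -10.6]), np.float64(0.227))
red (0, None)
[303 354]
[291.79800093 296.38431825]
[290.47408373 277.04003053]
[287.49982528 244.95618701]
```

View pics/n.png

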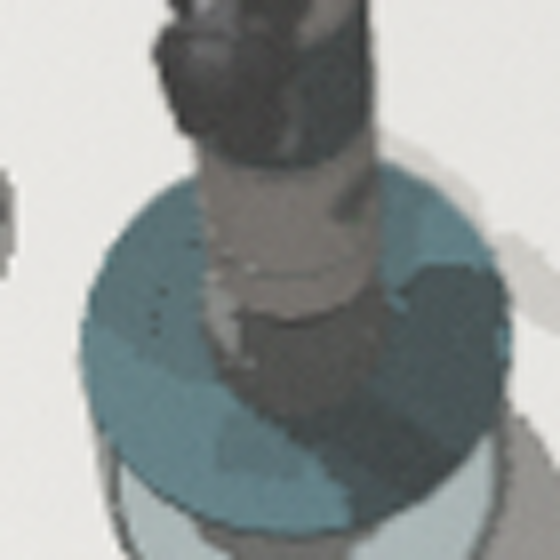

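The pump's lower end is centred over the grip laterally (crop 291 against 292-295), its lower edge is where the model puts it, and the lip is about 12 mm above. I lower slowly.

servo_tool:
  moves: "0.7 0 0 0.02 0;0.7 0 0 0.04 0;0.7 0 0 0.06 0;0.7 0 0 0.08 0;0.7 0 0 0.09 0;0.7 0 0 0.1 0;0.7 0 0 0.11 0;0.7 0 0 0.11 0;0.7 0 0 0.11 0"

```text
clock: 17.57
tool_pos: [455.4, 17.4, 236.3]
tcp_rot: [0.974, 0.225, -0.0, 0.0]
force: [-0.4, -0.1, -2.0]
gripper_width: 47.1
gripper_force: 42.1
```

servo_tool:
  moves: "0.7 0 0 0.01 0;0.7 0 0 0.02 0;0.7 0 0 0.03 0;0.7 0 0 0.03 0;0.7 0 0 0.03 0"

```text
clock: 17.98
tool_pos: [455.6, 17.4, 233.5]
tcp_rot: [0.974, 0.225, 0.0, 0.0]
force: [-0.0, -0.5, -0.1]
gripper_width: 47.0
gripper_force: 42.3
```

servo_tool:
  moves: "0.7 0 0 0.01 0;0.7 0 0 0.02 0;0.7 0 0 0.03 0;0.7 0 0 0.03 0;0.7 0 0 0.03 0;0.7 0 0 0.03 0"

```text
clock: 18.48
tool_pos: [455.6, 17.4, 230.5]
tcp_rot: [0.974, 0.225, 0.0, 0.0]
force: [-0.4, -0.1, 2.3]
gripper_width: 47.4
gripper_force: 42.4
```

Run:
```python
from h import *
F=[];P=[]
for i in range(6):
    for c in("scene","top"):
        env.get_image(c);s=env.get_state();F.append(s["force"]);P.append(s["tool_pos"])
        if i<2: print(c,[(t,round(d["score"],2),np.round(d["point"],1)) for t in("pump","valve","lid","jar","nozzle_lip") for d in env.pinpoint(c,t)[:1]])
print(s["clock"],np.mean(F,0),np.std(F,0),np.mean(P,0),s["moment"],s["gripper_force"])
```

```text
scene [('pump', 0.78, array([451.3,  16.5, 130.2])), ('valve', 0.92, array([452.7,  16.9, 117.2])), ('lid', 0.86, array([ 287.2, -266.5,   -2.7])), ('jar', 0.78, array([ 4.575e+02,  1.670e+01, -3.000e-01]))]
top [('pump', 0.59, array([455.4,  16.5, 131.9])), ('valve', 0.88, array([454.4,  15.4, 116.6])), ('lid', 0.89, array([ 289.7, -262.4,    1.5]))]
scene [('pump', 0.9, array([452.9,  18.9, 130.8])), ('valve', 0.94, array([ 286.4, -269.4,   41.4])), ('lid', 0.94, array([453.2,  12.6,  79.6])), ('jar', 0.89, array([456.6,  19.2,  -4.4]))]
top [('pump', 0.69, array([455.1,  13.4, 132.8])), ('valve', 0.89, array([ 284.7, -270.3,   43.3])), ('lid', 0.82, array([ 285.9, -262.7,    3.4]))]
20.0833 [ 0.41302779 -0.10436667  1.59564177] [0.66743065 0.44132464 0.46348717] [455.54685571  17.35737957 230.32256477] [-0.11300724 -0.2038106   0.05505294] 42.416526675224304
```

The net push is about 3.7 N with the nozzle about 5 mm in. Both cameras put pump and valve within 2 mm of each other.

```bash
python3 -c "
from workcell import env
print(env.job_done())"
```

```text
the job is handed in; nothing more can be done
None
```

I handed the job in with the lid seated and let go on the jar, and the pump held upright on the valve with its nozzle pushed in about 5 mm at about 3.7 N; the hand-in returned no verdict, so I can't say whether it passed.

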